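Lay painted sample panels shingle-fashion on a sloping board

TASK

Lay the two loose sample panels like shingles up the sloping board, painted face up and painted end downhill: first the blue one over the fixed yellow one, then the red one over the blue one. Set each squarely in line with the panel below, its lower edge along the upper border of that panel's painted band, so that just the band stays in sight. Lay them down flat and gently, without dropping them, and leave the tape roll and the grey jar that stand just behind them where they are.

Things in the scene. Friction and masses are not known exactly. Their poses are not given: they have to be found in the camera images.
- sample_board: fixed sloping grey board on a low easel frame, 150 mm wide, 250 mm along the slope, rising along its x (away from the robot) at 28 degrees = 0.49 rad; its foot is 32 mm above the table, its top 150 mm. Origin: on the table under its middle; z up. Two cross battens step up behind the yellow panel, so that the next two panels lie parallel to the slope, held by friction alone
- yellow_panel: lowest panel, screwed flat on the board's lower end: wooden slip 120 x 52 x 10 mm; the 45 mm at its lower end are painted yellow, the rest is bare. Origin: centre of its underside. x along its length up the slope (painted end at -x), y across, z out of the slope. Battens: 10 mm high at x = 74 to 94 mm, 20 mm high at x = 126 to 146 mm; nothing else stands up from the board
- blue_panel_centre (a point): centre of the loose panel with the blue painted end, half-way through its thickness: wooden slip 120 x 52 x 10 mm, 35 to 70 g, with a thin non-slip black rubber backing, lying flat on the table, painted face up. x along its length, its painted end (45 mm of it) at -x; y across its width; z out of its painted face
- blue_panel_edge (a point): middle of the blue painted end face of that panel, 60 mm from its centre along its -x, half-way through its thickness: its lower edge once laid
- blue_panel: the same blue panel; origin at the centre of its underside, axes as for its centre
- red_panel_centre (a point): centre of the loose panel with the red painted end, in size, weight and axes like the blue one
- red_panel_edge (a point): middle of the red painted end face, 60 mm from that panel's centre along its -x, half-way through its thickness
- red_panel: the same red panel; origin at the centre of its underside, axes as for its centre
- masking_tape: bystander: roll of beige tape lying flat, 100 mm across, 25 mm high, origin under its centre; leave it alone
- water_jar: bystander: grey open jar, 72 mm across, 72 mm high, origin under its centre; leave it alone
There are look-alikes about, which are no part of the job. Leave any orange or turquoise look-alike of the red_panel alone.

How it is judged:
On the way, in this order (a step that is already met when the one before it is completed fails the run):
1. the blue panel lies released on the yellow one, its lower edge at the border of the yellow band (x of blue_panel_edge in the frame of yellow_panel between -0.023 and -0.007 m and y of blue_panel_edge in the frame of yellow_panel between -0.009 and 0.009 m and y of blue_panel_centre in the frame of yellow_panel between -0.009 and 0.009 m and z of blue_panel_centre in the frame of yellow_panel between 0.011 and 0.019 m and z of blue_panel_edge in the frame of yellow_panel between 0.011 and 0.019 m and angle between the z axis of blue_panel and the z axis of yellow_panel, either way round below 0.122 rad and angle between blue_panel_centre's own z axis and vertical below 0.8 rad and contact force between the fingers and blue_panel below 0.2 N), for 0.2 s.
2. the red panel lies released on the blue one, its lower edge at the border of the blue band (x of blue_panel_edge in the frame of yellow_panel between -0.023 and -0.007 m and y of blue_panel_edge in the frame of yellow_panel between -0.009 and 0.009 m and y of blue_panel_centre in the frame of yellow_panel between -0.009 and 0.009 m and z of blue_panel_centre in the frame of yellow_panel between 0.011 and 0.019 m and z of blue_panel_edge in the frame of yellow_panel between 0.011 and 0.019 m and angle between the z axis of blue_panel and the z axis of yellow_panel, either way round below 0.122 rad and angle between each of blue_panel_centre, red_panel_centre's own z axis and vertical below 0.8 rad and x of red_panel_edge in the frame of blue_panel between -0.023 and -0.007 m and y of red_panel_edge in the frame of blue_panel between -0.009 and 0.009 m and y of red_panel_centre in the frame of blue_panel between -0.009 and 0.009 m and z of red_panel_centre in the frame of blue_panel between 0.011 and 0.019 m and z of red_panel_edge in the frame of blue_panel between 0.011 and 0.019 m and angle between the z axis of red_panel and the z axis of blue_panel, either way round below 0.122 rad and contact force between the fingers and red_panel below 0.2 N), for 0.2 s.
At the end, for the whole second after the job is handed in: Blue panel on the yellow one, red on the blue one, each face up, painted end downhill, lower edge within 8 mm of the band border below, centre and lower edge within 9 mm of its middle line, flat (heights within 4 mm, within 7 degrees of parallel); both released and at rest (x of blue_panel_edge in the frame of yellow_panel between -0.023 and -0.007 m and y of blue_panel_edge in the frame of yellow_panel between -0.009 and 0.009 m and y of blue_panel_centre in the frame of yellow_panel between -0.009 and 0.009 m and z of blue_panel_centre in the frame of yellow_panel between 0.011 and 0.019 m and z of blue_panel_edge in the frame of yellow_panel between 0.011 and 0.019 m and angle between the z axis of blue_panel and the z axis of yellow_panel, either way round below 0.122 rad and angle between each of blue_panel_centre, red_panel_centre's own z axis and vertical below 0.8 rad and x of red_panel_edge in the frame of blue_panel between -0.023 and -0.007 m and y of red_panel_edge in the frame of blue_panel between -0.009 and 0.009 m and y of red_panel_centre in the frame of blue_panel between -0.009 and 0.009 m and z of red_panel_centre in the frame of blue_panel between 0.011 and 0.019 m and z of red_panel_edge in the frame of blue_panel between 0.011 and 0.019 m and angle between the z axis of red_panel and the z axis of blue_panel, either way round below 0.122 rad and linear speed of each of blue_panel, red_panel below 0.01 m/s); the robot touches nothing.
It fails at once if a panel was dropped (faster than 0.45 m/s while not held) ((linear speed of blue_panel above 0.45 m/s and contact force between the fingers and blue_panel below 0.05 N) or (linear speed of red_panel above 0.45 m/s and contact force between the fingers and red_panel below 0.05 N)).
It fails at once if the tape roll or the jar was moved by more than 30 mm (distance of any of masking_tape, water_jar from where it was at the start of the episode above 0.03 m).
It also fails if it takes over 54 s, if anything falls off the work surface, if the arm or the gripper's body presses on something with over 40 N, if the wrist force passes 120 N, or if a joint passes its speed limit or range.

ROBOT

A 6-joint arm with a two-finger parallel gripper is mounted at the origin on a cart in front of the work surface, level with it; the furniture and walls round the work are solid. World frame = base frame: x ahead of the robot, y to its left, z up, the work surface at z = 0. Lengths are in m, angles in rad, forces in N, time in s.
With the tool pointing down it reaches from about 0.4 to 0.825 m from the base axis. Payload 7 kg.
Tool frame: the origin (TCP) lies at the very end of the fingers, on their centre line; the grasp point (between the pads) lies 19 mm behind it; z points along the fingers, y is the line along which they close (so a half turn about z gives the same grasp; the last joint's range is limited). The gripper opens to 88 mm and grips with 3 to 60 N. Pads are 19 mm wide; open, the fingers measure 130 mm over their backs; the gripper's body (78 mm by 193 mm) begins 47 mm behind the grasp point.
Start: joints at [-0.938, 0.359, 0.012, 0, -1.224, -0.288], TCP at [0.228, -0.635, 0.227] pointing down, gripper open.
Joint ranges: [-3.07, 3.07], [-1.43, 2.12], [-1.02, 1.25], [-3.03, 1.67], [-3.05, -0], [-3.03, 3.03]. Speed limits (rad/s): [2.39, 2.39, 3.01, 3.14, 3.14, 3.14].

INTERFACE

Orientations are given as [roll, pitch, yaw] about the fixed x, y, z axes, in that order (R = Rz(yaw) Ry(pitch) Rx(roll)).
In Python, from station import arm gives the robot as it stands.
- The arm moves only by the tool step_arm, never from a script. Its argument "rows" is a list of rows, each a list of 5 numbers: the shift along the world's x, y, z in m, then the turn about the world's z in rad, then the finger opening in m, from 0 to 0.0876. In form: [[x, y, z, spin, gripper], ...]. A call has 1 to 20 rows; each row is the pose to reach, as a shift and turn from the pose commanded when the call began; what a row does not reach only later rows make up. A row lasts 1/10 s, in which the tool goes at most 50 mm and 8.59 degrees, less where a joint would pass 70% of its speed; a pose out of reach is approached as far as the arm can. A call with a gripper value outside its range is refused whole. The fingers move at their own pace and stop on an object; "newtons" is the grip in N (left out, the last holds). Time passes only in rows, so rows that repeat a pose let the fingers close. It gives the time, the measured TCP pose, the force, the opening and the grip force at its end, in the units of the state.
- arm.get_state(): the state, without advancing time (a new reading comes with each control period).
- arm.grab_frame(name): name is "scene" or "top" or "wrist"; returns a dict with "color" (420x560x3 uint8, blue, green, red), "vfov" (degrees; the focal length in pixels is half the picture's height over the tangent of half this angle, whatever the lens; pixels are square), "cx", "cy" (the principal point, pixels), "rvec" (rotation vector, rad) and "tvec" (3), from world to camera coordinates, as OpenCV has them. Camera axes: x right, y down, z forward; pixel columns grow to the right and rows downward; lengths in m; the calibration is good to about 2 mm. The wrist camera is an equidistant fisheye: a pixel r from the principal point sees the ray r / f radians off the axis. A picture is of the moment at which its call begins. There is no depth.
- arm.job_done(): hands the job in; it is judged then, once.
The state is a dict: "t": time; "q": joint angles; "qd": joint speeds; "joint_efforts": joint torques, N m; "eef_pos": TCP position; "ee_rot": TCP orientation; "force": force on the tool from outside, world axes, zero at the start; "moment": the same for the moment, N m; "width": finger opening in m; "gripper_force": force on a finger pad.
Only numpy, scipy, OpenCV 4.12 (cv2) and the standard library are available. Lean on these libraries where they do the work, as an engineer would, in place of code of your own. Each camera call takes 0.05 s, during which the arm holds its last target. There are 200 camera calls.

## Working session

There is one attempt and no reset: what is moved stays moved. The work goes in short steps, Python scripts to look and compute and a tool call to move; the robot and the scene stay as the last step left them, time stands still between calls to the robot, and variables do not carry over. Pictures are saved under pics/ and viewed, at most 10 in all, crops included, and the job is handed in when it is done.

Besides the shell and the picture viewer there is one more tool, called after ">>>" by a JSON object that holds its "api" and its "payload", one argument or row to a line. step_arm: Moves the arm, as the interface text tells. Its arguments: {"type":"object","properties":{"rows":{"type":"array"},"newtons":{"type":"number"}},"required":["rows"]}

```bash
ls; mkdir -p pics; python3 - <<'E'
from station import arm
import cv2,pickle
s=arm.get_state();print(s)
F={}
for n in("scene","top","wrist"):
    f=arm.grab_frame(n);F[n]=f;cv2.imwrite(f"pics/{n}0.png",f["color"]);print(n,f["vfov"],f["cx"],f["cy"],f["rvec"],f["tvec"])
pickle.dump(F,open("F0.pkl","wb"))
E
```

```text
pics
{'t': 0.0, 'q': array([-9.37870261e-01,  3.59379274e-01,  1.10687330e-02, -3.67331893e-04,
       -1.22412511e+00, -2.88079554e-01]), 'qd': array([ 0.00115982,  0.00024369, -0.00027628, -0.00066824,  0.00210073,
       -0.00110661]), 'joint_efforts': array([-5.69922977e-04, -5.82708621e+01,  2.93047339e+01,  6.99706480e+00,
        6.75002040e-03, -1.70778249e-04]), 'eef_pos': array([ 0.22798189, -0.63480481,  0.22562883]), 'ee_rot': array([ 3.13992277e+00, -1.34709941e-04, -2.79687112e+00]), 'force': array([-0.4518737 ,  0.24738066,  0.0151827 ]), 'moment': array([-0.00631884, -0.00937251, -0.00553564]), 'gripper_force': 0.0, 'width': 0.08767904690689567}
scene 46.374475541057166 278.0789996070741 217.73144596378978 [ 0.88016021 -2.19771025  1.38260075] [0.49403612 0.18052499 1.00197173]
top 55.87902169524173 277.0641957417883 200.71374831400806 [ 2.17639952 -2.2268224   0.08346497] [0.1769915  0.51914002 1.16690761]
wrist 65.70646984690485 286.2442843189812 209.52120745504251 [-1.70081833 -2.41595599 -0.35584683] [ 0.67437992 -0.03655506  0.39096274]
```

View pics/scene0.png

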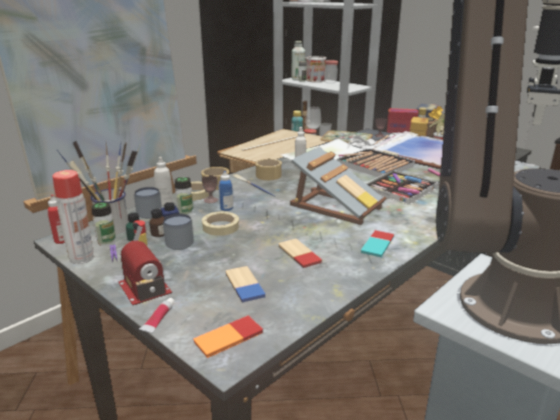

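View pics/top0.png

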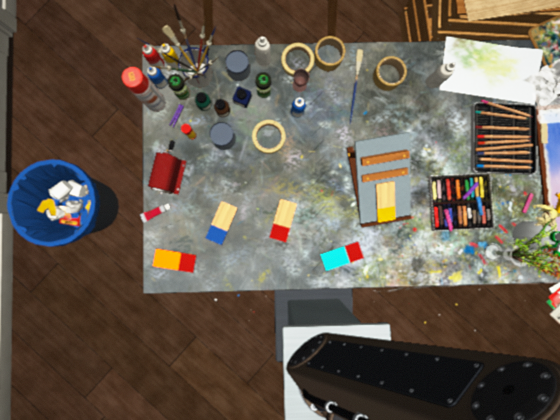

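The top view shows:
- **Board:** (385,180), with the yellow band at (386,214).
- **Blue panel:** (222,222).
- **Red panel:** (283,220), its bare end wood.
- **Jar and tape:** jar (222,134), tape (268,136).

Things that could be taken for the red panel are the orange/red one at (175,261) and the turquoise/red one at (341,256). Neither has bare wood, so by the description I take (283,220) as red and (222,222) as blue. A red tube at (157,213) and a red box at (167,172) aren't panels.

```bash
cat > h.py <<'E'
import cv2,numpy as np
def K(f):
    fl=f["color"].shape[0]/2/np.tan(np.radians(f["vfov"]/2)); return np.array([[fl,0,f["cx"]],[0,fl,f["cy"]],[0,0,1]])
def rays(f,px):
    R=cv2.Rodrigues(np.array(f["rvec"],float))[0]; C=-R.T@np.array(f["tvec"],float)
    px=np.asarray(px,float).reshape(-1,2); d=np.c_[px,np.ones(len(px))]@np.linalg.inv(K(f)).T@R
    return C,d
def plane(f,px,z,n=(0,0,1)):
    "cast onto the plane n.p = z"
    C,d=rays(f,px); n=np.array(n,float); return C+d*((z-n@C)/(d@n))[:,None]
def tri(f1,p1,f2,p2):
    P=[K(f)@np.c_[cv2.Rodrigues(np.array(f["rvec"],float))[0],np.array(f["tvec"],float)] for f in(f1,f2)]
    X=cv2.triangulatePoints(P[0],P[1],np.float64(p1).T,np.float64(p2).T); return (X[:3]/X[3]).T
def mask(f,col,box=None):
    h=cv2.cvtColor(f["color"],cv2.COLOR_BGR2HSV); H,S,V=[h[...,i].astype(int) for i in range(3)]
    m={"blue":(H>105)&(H<128)&(S>120)&(V>60),"red":((H<7)|(H>172))&(S>140)&(V>80),
       "yellow":(H>21)&(H<34)&(S>150)&(V>120),"wood":(H>8)&(H<28)&(S>40)&(S<185)&(V>130)}[col]
    m=m.astype(np.uint8)
    if box is not None:
        b=np.zeros_like(m); x0,y0,x1,y1=box; b[y0:y1,x0:x1]=1; m*=b
    return m
def big(m):
    m=cv2.morphologyEx(m,cv2.MORPH_CLOSE,np.ones((3,3)))
    c,_=cv2.findContours(m,cv2.RETR_EXTERNAL,cv2.CHAIN_APPROX_NONE); return max(c,key=cv2.contourArea).reshape(-1,2)
def panel(f,col,box,z=.010):
    "pose of a flat panel: centre, heading painted->bare, size"
    pw=plane(f,big(mask(f,col,box)|mask(f,"wood",box)),z)[:,:2]
    (c,s,_)=r=cv2.minAreaRect(np.float32(pw*1000)); b=cv2.boxPoints(r)
    e=[b[1]-b[0],b[2]-b[1]]; L=max(e,key=np.linalg.norm); 
    pc=plane(f,np.argwhere(mask(f,col,box))[:,::-1],z)[:,:2].mean(0)*1000
    if L@(np.array(c)-pc)<0:L=-L
    return np.round(c,1),round(float(np.arctan2(L[1],L[0])),3),np.round(sorted(s),1),np.round(pc,1)
E
python3 - <<'E'
from h import *;import pickle
F=pickle.load(open("F0.pkl","rb"));T,S=F["top"],F["scene"]
for n,f in(("top",T),("scene",S)):
    print(n,"cam",rays(f,[[0,0]])[0].round(3))
B={"blue":((203,195,243,250),(220,260,270,305)),"red":((265,192,303,247),(270,230,325,270))}
for c in B:
    for f,b in zip((T,S),B[c]): print(c,panel(f,c,b))
for n,f,px in(("jar",T,[222,134]),("tape",T,[268,136])): print(n,plane(f,px,.05))
yb=((370,175,400,225),(325,165,385,215))
for f,b in zip((T,S),yb):
    m=mask(f,"yellow",b); c=big(m); print("yel",m.sum(),cv2.minAreaRect(c),cv2.minAreaRect(big(m|mask(f,"wood",b))))
crop=[cv2.resize(T["color"][170:235,340:430],(540,390),interpolation=cv2.INTER_CUBIC)]
cv2.imwrite("pics/crop.png",np.vstack([np.hstack([cv2.resize(T["color"][150:240,350:430],(400,450)),cv2.resize(S["color"][145:215,320:390],(400,400))[:450].repeat(1,0) if 0 else cv2.resize(S["color"][140:219,318:388],(400,450))]),]))
E
```

```text
top cam [0.456 0.188 1.191]
scene cam [-0.213  0.938  0.597]
blue (array([463.5, 332.5]), -0.423, array([ 57.5, 122.1]), array([426.4, 348.5]))
blue (array([466.6, 336.6]), -0.425, array([ 55.4, 120.4]), array([427.2, 352.6]))
red (array([478.2, 139.8]), -0.141, array([ 81. , 151.8]), array([428.1, 161. ]))
red (array([467.9, 156.2]), -0.334, array([ 59.9, 125.1]), array([428.1, 167.5]))
jar [[0.71879946 0.32132656 0.05      ]]
tape [[0.71033484 0.1877613  0.05      ]]
yel 252 ((385.9508056640625, 213.93063354492188), (14.141318321228027, 18.322891235351562), 81.25383758544922) ((385.5784606933594, 201.4123077392578), (40.49311447143555, 19.081687927246094), 86.8201675415039)Traceback (most recent call last):
  File "<stdin>", line 11, in <module>
  File "h.py", line 24, in big
    c,_=cv2.findContours(m,cv2.RETR_EXTERNAL,cv2.CHAIN_APPROX_NONE); return max(c,key=cv2.contourArea).reshape(-1,2)
                                                                            ~~~^^^^^^^^^^^^^^^^^^^^^^^
ValueError: max() iterable argument is empty
```

```bash
python3 - <<'E'
from h import *;import pickle
F=pickle.load(open("F0.pkl","rb"));T,S=F["top"],F["scene"]
hs=lambda f,x,y:cv2.cvtColor(f["color"],cv2.COLOR_BGR2HSV)[y,x]
for n,f,x,y in(("redwood",T,285,210),("table near red",T,298,235),("table",T,300,200),("bluewood",T,225,212),("yb",T,386,214),("ywood",T,385,195),("board",T,400,195),("S yb",S,354,192),("S yb",S,350,186),("S ywood",S,343,182),("S ywood",S,338,172)): print(n,hs(f,x,y))
a=cv2.resize(T["color"][130:240,345:425],(360,495),interpolation=cv2.INTER_CUBIC);b=cv2.resize(S["color"][140:219,318:388],(439,495),interpolation=cv2.INTER_CUBIC)
cv2.imwrite("pics/crop.png",np.hstack([a,b]))
E
```

```text
redwood [ 24 101 251]
table near red [ 49  11 187]
table [ 35  29 152]
bluewood [ 24 100 251]
yb [ 26 255 244]
ywood [ 24 100 250]
board [ 93  27 177]
S yb [ 19  66 237]
S yb [ 19  63 244]
S ywood [ 18  65 239]
S ywood [ 14 106 195]
```

View pics/crop.png

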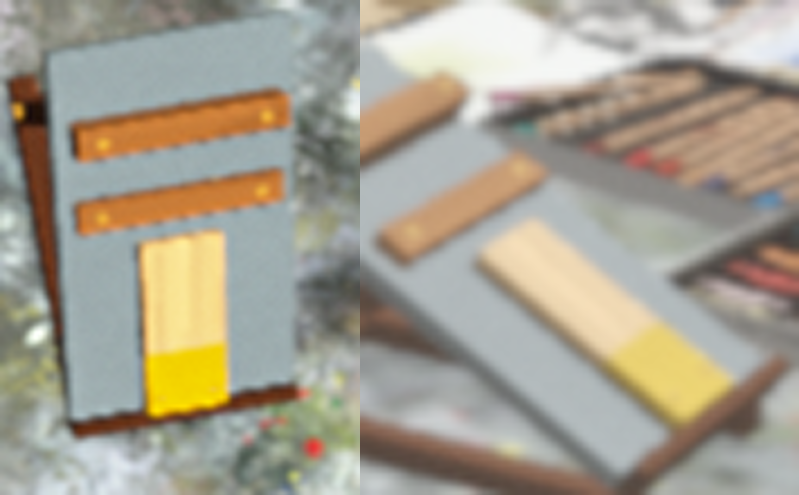

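The left crop (top view) shows the yellow panel on the board, with its band downhill at crop (187,380) and two brown battens above it. The choice is unambiguous. The pixels are coarse here, so I'll look again with the wrist camera from nearby.

```bash
python3 - <<'E'
from h import *;import pickle
F=pickle.load(open("F0.pkl","rb"));T,W=F["top"],F["wrist"]
R=cv2.Rodrigues(np.array(W["rvec"]))[0];C=-R.T@np.array(W["tvec"]);print("wrist C",C.round(3),"axis",R[2].round(3),"xright",R[0].round(3))
print(K(W)[0,0])
print(plane(T,[[377.2,183.3],[395,181.5]],.095).round(4));print(plane(T,[[395.9,218.9],[377.9,222.2]],.045).round(4))
E
```

```text
wrist C [ 0.155 -0.662  0.384] axis [ 0.27   0.099 -0.958] xright [-0.338  0.941  0.002]
325.19226210127806
[[ 0.5609 -0.1142  0.095 ]
 [ 0.5648 -0.1644  0.095 ]]
[[ 0.4606 -0.1786  0.045 ]
 [ 0.4522 -0.1257  0.045 ]]
```

>>> {"api": "step_arm", "payload": {
  "rows": [
    [0.03, 0.04, 0.02, 0, 0.0876],
    [0.05, 0.08, 0.03, -0.02, 0.0876],
    [0.07, 0.12, 0.03, -0.04, 0.0876],
    [0.09, 0.16, 0.03, -0.06, 0.0876],
    [0.11, 0.2, 0.03, -0.08, 0.0876],
    [0.13, 0.24, 0.03, -0.1, 0.0876],
    [0.15, 0.28, 0.03, -0.12, 0.0876],
    [0.17, 0.32, 0.03, -0.14, 0.0876],
    [0.19, 0.36, 0.03, -0.16, 0.0876],
    [0.21, 0.4, 0.03, -0.18, 0.0876],
    [0.23, 0.44, 0.03, -0.2, 0.0876],
    [0.25, 0.47, 0.03, -0.2, 0.0876],
    [0.25, 0.49, 0.03, -0.2, 0.0876],
    [0.25, 0.49, 0.03, -0.2, 0.0876]
  ]
}}

```text
t: 1.55
eef_pos: [0.4784, -0.1431, 0.2563]
ee_rot: [3.141, -0.0, -2.994]
force: [-0.5, 0.3, -0.3]
width: 0.0876
gripper_force: 0.0
```

```bash
python3 - <<'E'
from station import arm
import cv2,pickle
f=arm.grab_frame("wrist");s=arm.get_state();print(s["t"],s["eef_pos"],s["ee_rot"],s["q"].round(2),f["rvec"],f["tvec"])
pickle.dump(f,open("W1.pkl","wb"));cv2.imwrite("pics/w1.png",f["color"])
E
```

```text
1.6 [ 0.47822017 -0.14414943  0.25641216] [ 3.14145694e+00 -3.10900870e-04 -2.99435235e+00] [ 0.1   0.05 -0.32 -0.   -1.21 -1.52] [-1.91685034 -2.22173893 -0.32605915] [ 0.21173062 -0.47792092  0.28956102]
```

View pics/w1.png

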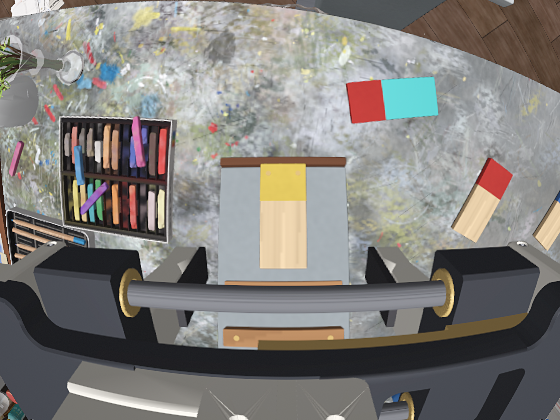

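The wrist picture shows the yellow panel squarely at (283,216), its band (283,181) toward the robot and its bare end at (283,268). Red is at (483,200), blue at the right edge, and the turquoise look-alike at (392,99).

```bash
cat >> h.py <<'E'
def und(f,px):
    "fisheye wrist pixels -> pinhole pixels of the same K"
    k=K(f); return cv2.fisheye.undistortPoints(np.float64(px).reshape(-1,1,2),k,np.zeros(4),P=k).reshape(-1,2)
def quad(m):
    h=cv2.convexHull(big(m)).astype(np.float32); return cv2.approxPolyN(h,4,ensure_convex=True).reshape(4,2)
def shape(p):
    "corners in order -> side lengths in mm"
    return (np.linalg.norm(np.roll(p,-1,0)-p,axis=1)*1000).round(1)
E
python3 - <<'E'
from h import *;import pickle
W=pickle.load(open("W1.pkl","rb"));T=pickle.load(open("F0.pkl","rb"))["top"]
b=(245,150,320,275); my=mask(W,"yellow",b); m=my|mask(W,"wood",b)
q=quad(m);q=q[np.lexsort((q[:,0],q[:,1]>210))];print("wrist quad",q)   # low-left,low-right,up-left,up-right in picture
bb=(372,175,402,228); mt=mask(T,"yellow",bb)|mask(T,"wood",bb); qt=quad(mt);print("top quad",qt)
yq=quad(my);print("band",yq)
a=np.radians(28)
for psi in(.10,.12,.14):
    n=np.array([-np.sin(a)*np.cos(psi),-np.sin(a)*np.sin(psi),np.cos(a)])
    for c in(.0,):
        lo=.0
    # plane through a point at height h over (.457,-.152)
    for h in(.044,.049,.054):
        p=plane(W,und(W,q),n@np.array([.457,-.152,h]),n)
        L=(np.linalg.norm(p[2:].mean(0)-p[:2].mean(0)))*1000;d=p[2:].mean(0)-p[:2].mean(0)
        print(psi,h,"len",L.round(1),"w",np.linalg.norm(p[0]-p[1])*1000,np.linalg.norm(p[2]-p[3])*1000,"head",np.arctan2(d[1],d[0]).round(3),"lowmid",p[:2].mean(0).round(4),"ctr",p.mean(0).round(4))
qs=qt[np.lexsort((qt[:,0],qt[:,1]<200))]  # low-left.. in top picture; left there = +y
print(tri(W,und(W,q),T,qs[[1,0,3,2]]-0).round(4))
E
```

```text
wrist quad [[260. 163.]
 [306. 163.]
 [260. 268.]
 [306. 268.]]
top quad [[396.115   219.07   ]
 [377.195   222.50998]
 [375.00916 183.16513]
 [393.94495 180.00917]]Traceback (most recent call last):
  File "<stdin>", line 6, in <module>
  File "h.py", line 37, in quad
    h=cv2.convexHull(big(m)).astype(np.float32); return cv2.approxPolyN(h,4,ensure_convex=True).reshape(4,2)
                                                        ~~~~~~~~~~~~~~~^^^^^^^^^^^^^^^^^^^^^^^^
cv2.error: OpenCV(4.12.0) /io/opencv/modules/imgproc/src/approx.cpp:987: error: (-215:Assertion failed) (curve.cols == 1 && curve.rows >= nsides) || (curve.rows == 1 && curve.cols >= nsides) in function 'approxPolyN'
```

```bash
python3 - <<'E'
from h import *;import pickle
W=pickle.load(open("W1.pkl","rb"));T=pickle.load(open("F0.pkl","rb"))["top"]
b=(245,150,320,275); my=mask(W,"yellow",b)
ys,xs=np.nonzero(my);print("band",xs.min(),xs.max(),ys.min(),ys.max())
q=np.float32([[259.5,162.5],[306.5,162.5],[259.5,268.5],[306.5,268.5]])
a=np.radians(28)
for psi in(.12,.145):
    n=np.array([-np.sin(a)*np.cos(psi),-np.sin(a)*np.sin(psi),np.cos(a)])
    for h in(.044,.049,.054):
        p=plane(W,und(W,q),n@np.array([.457,-.152,h]),n)
        d=p[2:].mean(0)-p[:2].mean(0)
        print(psi,h,"len",(np.linalg.norm(d)*1000).round(1),"w",np.linalg.norm(p[0]-p[1])*1000,np.linalg.norm(p[2]-p[3])*1000,"head",np.arctan2(d[1],d[0]).round(3),"lowmid",p[:2].mean(0).round(4),"ctr",p.mean(0).round(4))
        print("   band border",plane(W,und(W,[[283,ys.max()+.5]]),n@np.array([.457,-.152,h]),n).round(4))
tq=np.float32([[396.1,219.1],[377.2,222.5],[394,180],[375,183.2]])
X=tri(W,und(W,q),T,tq);print(X.round(4),np.linalg.norm(X[2:].mean(0)-X[:2].mean(0)))
E
```

```text
band 260 305 164 173
0.12 0.044 len 120.2 w 54.04914958383418 50.814576439532566 head 0.149 lowmid [ 0.4563 -0.1502  0.0437] ctr [ 0.5087 -0.1423  0.0719]
   band border [[ 0.468  -0.1484  0.05  ]]
0.12 0.049 len 118.7 w 53.37293658111695 50.17883142632596 head 0.149 lowmid [ 0.4556 -0.1503  0.0484] ctr [ 0.5074 -0.1425  0.0762]
   band border [[ 0.4671 -0.1485  0.0546]]
0.12 0.054 len 117.2 w 52.69672357839973 49.54308641311935 head 0.149 lowmid [ 0.4549 -0.1503  0.053 ] ctr [ 0.5061 -0.1426  0.0805]
   band border [[ 0.4663 -0.1486  0.0591]]
0.145 0.044 len 120.2 w 54.04740546716421 50.8099440012032 head 0.149 lowmid [ 0.4563 -0.1502  0.0437] ctr [ 0.5087 -0.1423  0.072 ]
   band border [[ 0.468  -0.1484  0.05  ]]
0.145 0.049 len 118.7 w 53.371111332948004 50.17416015939154 head 0.149 lowmid [ 0.4556 -0.1503  0.0484] ctr [ 0.5074 -0.1425  0.0762]
   band border [[ 0.4671 -0.1485  0.0546]]
0.145 0.054 len 117.2 w 52.69481719873179 49.538376317579846 head 0.149 lowmid [ 0.4549 -0.1503  0.053 ] ctr [ 0.5061 -0.1427  0.0805]
   band border [[ 0.4663 -0.1486  0.0592]]
[[ 0.4595 -0.1768  0.0516]
 [ 0.4517 -0.1235  0.0458]
 [ 0.5685 -0.1608  0.0953]
 [ 0.5614 -0.1085  0.0927]] 0.11934819382288711
```

>>> {"api": "step_arm", "payload": {
  "rows": [
    [0, 0.04, 0, -0.05, 0.0876],
    [-0.02, 0.08, 0, -0.12, 0.0876],
    [-0.02, 0.12, 0, -0.18, 0.0876],
    [-0.02, 0.16, 0, -0.24, 0.0876],
    [-0.02, 0.2, 0, -0.3, 0.0876],
    [-0.02, 0.24, 0, -0.36, 0.0876],
    [-0.02, 0.28, 0, -0.42, 0.0876],
    [-0.02, 0.32, 0, -0.48, 0.0876],
    [-0.02, 0.35, 0, -0.53, 0.0876],
    [-0.02, 0.36, 0, -0.53, 0.0876],
    [-0.02, 0.36, 0, -0.53, 0.0876],
    [-0.02, 0.36, 0, -0.53, 0.0876]
  ]
}}

```text
t: 2.8
eef_pos: [0.4582, 0.2138, 0.2564]
ee_rot: [-3.141, -0.0, 2.757]
force: [-0.1, 0.4, -0.5]
width: 0.0879
gripper_force: 0.0
```

```bash
python3 - <<'E'
from station import arm
from h import *;import pickle
f=arm.grab_frame("wrist");s=arm.get_state();print(s["t"],s["eef_pos"],s["ee_rot"],s["q"].round(2))
pickle.dump(f,open("W2.pkl","wb"));cv2.imwrite("pics/w2.png",f["color"])
m=mask(f,"wood")
for c in("blue","red"):
    mc=mask(f,c); n,l,st,ce=cv2.connectedComponentsWithStats(mc|m)
    for i in range(1,n):
        if st[i,4]>1500 and mc[l==i].sum()>500:
            px=big((l==i).astype(np.uint8)); P=plane(f,und(f,px),.010)[:,:2]*1000
            r=cv2.minAreaRect(np.float32(P)); pc=plane(f,und(f,np.argwhere((l==i)&(mc>0))[:,::-1]),.010).mean(0)[:2]*1000
            d=np.array(r[0])-pc; print(c,ce[i].round(),np.round(r[0],1),np.round(r[1],1),round(r[2],1),"band",pc.round(1),"head~",np.arctan2(d[1],d[0]).round(3),np.linalg.norm(d).round(1))
E
```

```text
2.85 [0.45820782 0.21354701 0.25650676] [-3.14125003e+00 -9.34905693e-05  2.75589440e+00] [ 0.83  0.06 -0.31  0.   -1.21 -2.78]
blue [537.  87.] [461.5 616.6] [130.7 174.1] 69.8 band [461.8 625.4] head~ -1.616 8.8
blue [375. 145.] [463.4 334. ] [ 53.4 120.1] 65.9 band [428.3 349. ] head~ -0.404 38.2
red [437.  39.] [356.5 473. ] [123.1  54.1] 79.6 band [349.1 435.6] head~ 1.374 38.2
red [244. 198.] [466.1 151.9] [ 53.2 120.4] 72.4 band [429.8 163.2] head~ -0.302 38.1
red [505. 214.] [631.3 512.2] [162.  111.5] 66.1 band [632.8 509.6] head~ 2.08 3.0
```

View pics/w2.png

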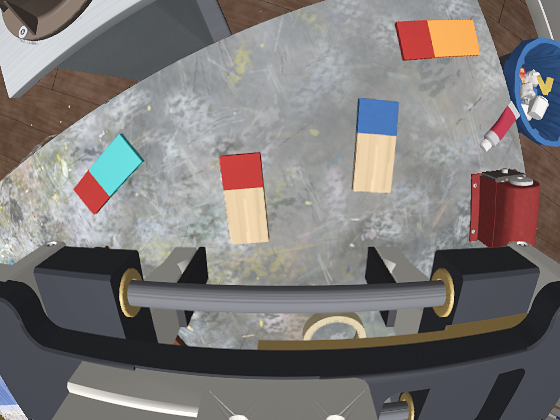

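The wrist view shows blue at (376,146) and red at (244,198), both with bare wood uphill and both the right size (53 x 120 mm). The look-alikes are at (108,175) and (438,40). Joint 6 is near its limit, so I'll turn the hand half round over the blue panel.

>>> {"api": "step_arm", "payload": {
  "rows": [
    [0.005, 0.02, 0, 0.14, 0.0876],
    [0.01, 0.05, 0, 0.28, 0.0876],
    [0.014, 0.08, 0, 0.42, 0.0876],
    [0.014, 0.1, 0, 0.56, 0.0876],
    [0.014, 0.115, 0, 0.7, 0.0876],
    [0.014, 0.115, 0, 0.84, 0.0876],
    [0.014, 0.115, 0, 0.98, 0.0876],
    [0.014, 0.115, 0, 1.12, 0.0876],
    [0.014, 0.115, 0, 1.26, 0.0876],
    [0.014, 0.115, 0, 1.4, 0.0876],
    [0.014, 0.115, 0, 1.54, 0.0876],
    [0.014, 0.115, 0, 1.68, 0.0876],
    [0.014, 0.115, 0, 1.82, 0.0876],
    [0.014, 0.115, 0, 1.96, 0.0876],
    [0.014, 0.115, 0, 2.1, 0.0876],
    [0.014, 0.115, 0, 2.24, 0.0876],
    [0.014, 0.115, 0, 2.38, 0.0876],
    [0.014, 0.115, 0, 2.52, 0.0876],
    [0.014, 0.115, 0, 2.66, 0.0876],
    [0.014, 0.115, 0, 2.8, 0.0876]
  ]
}}

```text
t: 4.85
eef_pos: [0.4726, 0.3283, 0.2568]
ee_rot: [-3.141, -0.0, -0.722]
force: [-0.8, 0.1, -0.1]
width: 0.0876
gripper_force: 0.0
```

>>> {"api": "step_arm", "payload": {
  "rows": [
    [0, 0, 0, 0.14, 0.0876],
    [0, 0, -0.02, 0.28, 0.0876],
    [0, 0, -0.05, 0.308, 0.0876],
    [0, 0, -0.09, 0.308, 0.0876],
    [0, 0, -0.13, 0.308, 0.0876],
    [0, 0, -0.17, 0.308, 0.0876],
    [0, 0, -0.2, 0.308, 0.0876],
    [0, 0, -0.2, 0.308, 0.0876],
    [0, 0, -0.2, 0.308, 0.0876]
  ]
}}

```text
t: 5.75
eef_pos: [0.4728, 0.329, 0.0572]
ee_rot: [3.141, -0.0, -0.419]
force: [-0.2, 1.3, 0.2]
width: 0.0878
gripper_force: 0.0
```

```bash
python3 - <<'E'
from station import arm
s=arm.get_state();print(s["t"],s["eef_pos"],s["ee_rot"],s["q"].round(2),s["force"])
E
```

```text
5.75 [0.47279336 0.32900532 0.05719837] [ 3.14094098e+00 -3.38441264e-04 -4.19262504e-01] [ 0.95  0.36 -0.42  0.   -0.79  0.2 ] [-0.20087082  1.25741004  0.21225788]
```

>>> {"api": "step_arm", "payload": {
  "rows": [
    [0, 0.001, -0.03, 0, 0.0876],
    [0, 0.001, -0.05, 0, 0.0876],
    [0, 0.001, -0.055, 0, 0.0876],
    [0, 0.001, -0.055, 0, 0.0876],
    [0, 0.001, -0.055, 0, 0.045],
    [0, 0.001, -0.055, 0, 0.045],
    [0, 0.001, -0.055, 0, 0.045],
    [0, 0.001, -0.055, 0, 0.045],
    [0, 0.001, -0.055, 0, 0.045],
    [0, 0.001, -0.055, 0, 0.045],
    [0, 0.001, -0.055, 0, 0.045],
    [0, 0.001, -0.055, 0, 0.045]
  ],
  "newtons": 6
}}

```text
t: 6.95
eef_pos: [0.4722, 0.3309, 0.0018]
ee_rot: [-3.141, -0.0, -0.419]
force: [-0.6, -0.6, 4.6]
width: 0.0522
gripper_force: 6.0
```

>>> {"api": "step_arm", "payload": {
  "rows": [
    [0, 0, 0.01, 0, 0.045],
    [0, 0, 0.03, 0, 0.045],
    [0, -0.01, 0.06, 0, 0.045],
    [0, -0.03, 0.09, 0.02, 0.045],
    [0.005, -0.06, 0.12, 0.06, 0.045],
    [0.01, -0.095, 0.15, 0.1, 0.045],
    [0.02, -0.13, 0.17, 0.15, 0.045],
    [0.03, -0.165, 0.178, 0.2, 0.045],
    [0.04, -0.2, 0.178, 0.25, 0.045],
    [0.05, -0.235, 0.178, 0.3, 0.045],
    [0.06, -0.27, 0.178, 0.35, 0.045],
    [0.07, -0.305, 0.178, 0.4, 0.045],
    [0.075, -0.34, 0.178, 0.45, 0.045],
    [0.08, -0.375, 0.178, 0.5, 0.045],
    [0.082, -0.41, 0.178, 0.55, 0.045],
    [0.082, -0.44, 0.178, 0.568, 0.045],
    [0.082, -0.46, 0.178, 0.568, 0.045],
    [0.082, -0.466, 0.178, 0.568, 0.045],
    [0.082, -0.466, 0.178, 0.568, 0.045],
    [0.082, -0.466, 0.178, 0.568, 0.045]
  ]
}}

```text
t: 8.95
eef_pos: [0.554, -0.1348, 0.1797]
ee_rot: [-3.141, -0.0, 0.149]
force: [0.4, 0.7, 0.3]
width: 0.0521
gripper_force: 6.0
```

```bash
python3 - <<'E'
from station import arm
from h import *;import pickle
s=arm.get_state();print(s["t"],s["eef_pos"],s["ee_rot"],s["q"].round(2),s["force"],s["width"],s["gripper_force"])
F={n:arm.grab_frame(n) for n in("scene","top","wrist")};pickle.dump(F,open("F3.pkl","wb"))
cv2.imwrite("pics/m3.png",np.hstack([cv2.resize(F["scene"]["color"][90:260,280:420],(400,486)),cv2.resize(F["wrist"]["color"],(400,300)).__class__(0) if 0 else cv2.resize(F["wrist"]["color"][:,:],(400,486))]))
E
```

```text
8.95 [ 0.55402324 -0.13480227  0.17970913] [-3.14143818e+00 -4.36514512e-05  1.49140988e-01] [ 0.1   0.22 -0.29 -0.   -1.06  1.62] [0.37226254 0.67974194 0.2743955 ] 0.05208259469272262 5.995471403002739
```

View pics/m3.png

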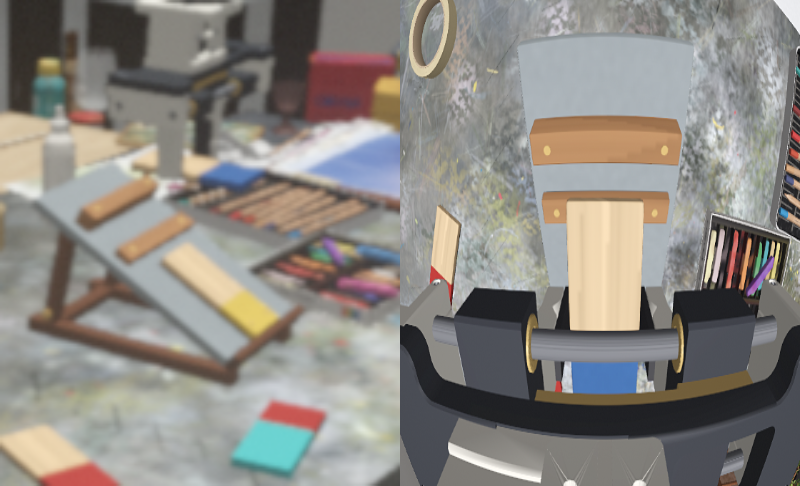

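Blue hangs level in the grip, over the board and in line (scene crop (230,175), wrist crop (604,265)). I'll check how it sits in the hand.

```bash
python3 - <<'E'
from h import *;import pickle
W=pickle.load(open("F3.pkl","rb"))["wrist"]
m=mask(W,"wood",(235,174,345,285)); m2=big(m); 
h=cv2.cvtColor(W["color"],cv2.COLOR_BGR2HSV)
print("col 280 HSV rows",[(r,*h[r,280]) for r in range(166,180,2)],"row 220 edges",[(c,*h[220,c]) for c in (*range(228,240,3),*range(318,336,3))])
e=np.array([[282,173.5]]);p=plane(W,und(W,e),.189)[0];t=np.array([.554,-.1348]);u=np.array([np.cos(.149),np.sin(.149)])
d=p[:2]-t;print(p,"ahead",d@u,"left",d@[-u[1],u[0]])
E
```

```text
col 280 HSV rows [(166, np.uint8(14), np.uint8(129), np.uint8(162)), (168, np.uint8(14), np.uint8(126), np.uint8(166)), (170, np.uint8(14), np.uint8(120), np.uint8(160)), (172, np.uint8(17), np.uint8(87), np.uint8(144)), (174, np.uint8(19), np.uint8(69), np.uint8(233)), (176, np.uint8(18), np.uint8(66), np.uint8(239)), (178, np.uint8(18), np.uint8(65), np.uint8(239))] row 220 edges [(228, np.uint8(104), np.uint8(18), np.uint8(183)), (231, np.uint8(104), np.uint8(18), np.uint8(183)), (234, np.uint8(18), np.uint8(40), np.uint8(184)), (237, np.uint8(18), np.uint8(66), np.uint8(236)), (318, np.uint8(18), np.uint8(66), np.uint8(237)), (321, np.uint8(18), np.uint8(67), np.uint8(236)), (324, np.uint8(18), np.uint8(66), np.uint8(238)), (327, np.uint8(18), np.uint8(65), np.uint8(238)), (330, np.uint8(18), np.uint8(66), np.uint8(237)), (333, np.uint8(18), np.uint8(66), np.uint8(240))]
[ 0.60447216 -0.1249321   0.189     ] ahead 0.05137781236242023 left 0.0022660043209753416
```

>>> {"api": "step_arm", "payload": {
  "rows": [
    [0, 0, -0.02, 0, 0.045],
    [0, 0, -0.04, 0, 0.045],
    [0, 0, -0.047, 0, 0.045],
    [0, 0, -0.05, 0, 0.045],
    [0, 0, -0.053, 0, 0.045],
    [0, 0, -0.056, 0, 0.045],
    [0, 0, -0.059, 0, 0.045],
    [0, 0, -0.062, 0, 0.045],
    [0, 0, -0.065, 0, 0.045],
    [0, 0, -0.068, 0, 0.045]
  ],
  "newtons": 5
}}

```text
t: 10.1
eef_pos: [0.5541, -0.1354, 0.1115]
ee_rot: [3.141, 0.0, 0.149]
force: [-0.5, 0.1, 0.9]
width: 0.0521
gripper_force: 5.0
```

```bash
python3 - <<'E'
from station import arm
from h import *;import pickle
s=arm.get_state();print(s["t"],s["eef_pos"],s["force"],s["moment"],s["width"])
F={n:arm.grab_frame(n) for n in("scene","wrist")};pickle.dump(F,open("F4.pkl","wb"))
cv2.imwrite("pics/m4.png",np.hstack([cv2.resize(F["scene"]["color"][120:230,290:400],(400,400)),cv2.resize(F["wrist"]["color"][100:340,160:400],(400,400))]))
E
```

```text
10.1 [ 0.55405719 -0.13539342  0.11148866] [-0.53297083  0.1312829   0.91359731] [-0.22996061  0.31658845 -0.00184414] 0.052082700447476225
```

View pics/m4.png

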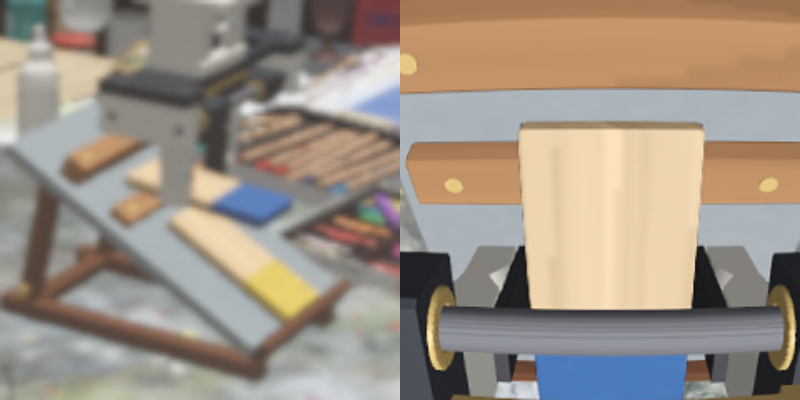

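The scene crop shows blue at (205,190), already pivoting on the batten at low force and still centred. I'll carry on down.

>>> {"api": "step_arm", "payload": {
  "rows": [
    [0, 0, -0.003, 0, 0.045],
    [0, 0, -0.006, 0, 0.045],
    [0, 0, -0.009, 0, 0.045],
    [0, 0, -0.01, 0, 0.045],
    [0, 0, -0.011, 0, 0.045],
    [0, 0, -0.011, 0, 0.045]
  ]
}}

```text
t: 10.8
eef_pos: [0.5541, -0.1352, 0.1005]
ee_rot: [-3.142, 0.0, 0.149]
force: [-0.2, -0.1, 1.3]
width: 0.0521
gripper_force: 5.0
```

```bash
python3 - <<'E'
from station import arm
from h import *;import pickle
s=arm.get_state();print(s["t"],s["eef_pos"],s["force"],s["moment"],s["width"])
F={n:arm.grab_frame(n) for n in("scene","wrist")};pickle.dump(F,open("F5.pkl","wb"))
cv2.imwrite("pics/m5.png",np.hstack([cv2.resize(F["scene"]["color"][140:220,310:390],(400,400)),cv2.resize(F["wrist"]["color"][100:340,160:400],(400,400))]))
E
```

```text
10.8 [ 0.55411853 -0.13518881  0.10045103] [-0.24878673 -0.14936038  1.29211246] [-0.12542777  0.05543595  0.03604617] 0.05210055597201601
```

View pics/m5.png

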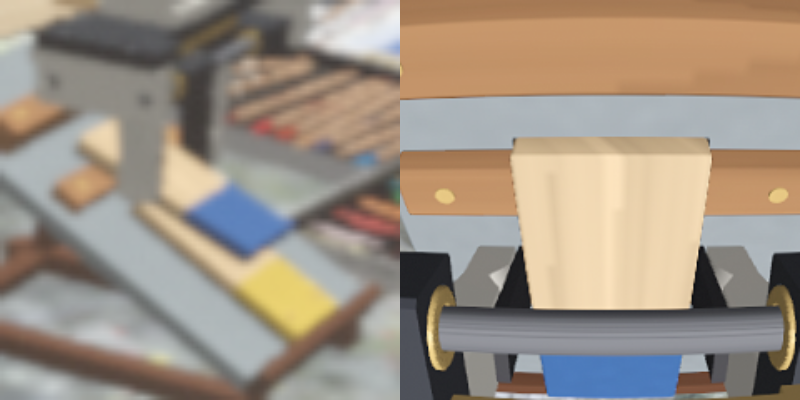

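Blue (240,218 in the scene crop) is nearly parallel, with its lower edge still slightly above the yellow one. I'll lower it in 1 mm rows.

>>> {"api": "step_arm", "payload": {
  "rows": [
    [0, 0, -0.001, 0, 0.045],
    [0, 0, -0.002, 0, 0.045],
    [0, 0, -0.003, 0, 0.045],
    [0, 0, -0.003, 0, 0.045]
  ]
}}

```text
t: 11.3
eef_pos: [0.5541, -0.1353, 0.0975]
ee_rot: [3.142, 0.0, 0.149]
force: [-0.2, 0.0, 0.8]
width: 0.0517
gripper_force: 5.0
```

>>> {"api": "step_arm", "payload": {
  "rows": [
    [0, 0, -0.001, 0, 0.045],
    [0, 0, -0.001, 0, 0.045]
  ]
}}

```text
t: 11.5
eef_pos: [0.5541, -0.1353, 0.0965]
ee_rot: [3.142, 0.0, 0.149]
force: [-0.0, -0.7, 0.5]
width: 0.0522
gripper_force: 5.0
```

```bash
python3 - <<'E'
from station import arm
s=arm.get_state();print(s["t"],s["eef_pos"],s["force"],s["moment"],s["width"])
E
```

```text
11.5 [ 0.55413865 -0.13529338  0.09648121] [-0.03456279 -0.745222    0.49104725] [-0.11497276 -0.02251995 -0.00578235] 0.052202534288200104
```

>>> {"api": "step_arm", "payload": {
  "rows": [
    [0, 0, -0.001, 0, 0.045],
    [0, 0, -0.001, 0, 0.045]
  ]
}}

```text
t: 11.7
eef_pos: [0.5542, -0.1353, 0.0955]
ee_rot: [3.141, -0.0, 0.149]
force: [0.9, -0.0, 0.8]
width: 0.0517
gripper_force: 5.0
```

```bash
python3 - <<'E'
from station import arm
from h import *;import pickle
s=arm.get_state();print(s["t"],s["eef_pos"],s["force"],s["moment"],s["width"])
F={n:arm.grab_frame(n) for n in("scene","wrist")};pickle.dump(F,open("F6.pkl","wb"))
cv2.imwrite("pics/m6.png",np.hstack([cv2.resize(F["scene"]["color"][150:210,330:390],(400,400),interpolation=cv2.INTER_CUBIC),cv2.resize(F["wrist"]["color"][100:340,160:400],(400,400))]))
E
```

```text
11.7 [ 0.55416106 -0.1353131   0.09554441] [ 0.89502218 -0.04233962  0.8229849 ] [-0.30427444 -0.04125816  0.0323137 ] 0.05165305509939742
```

View pics/m6.png

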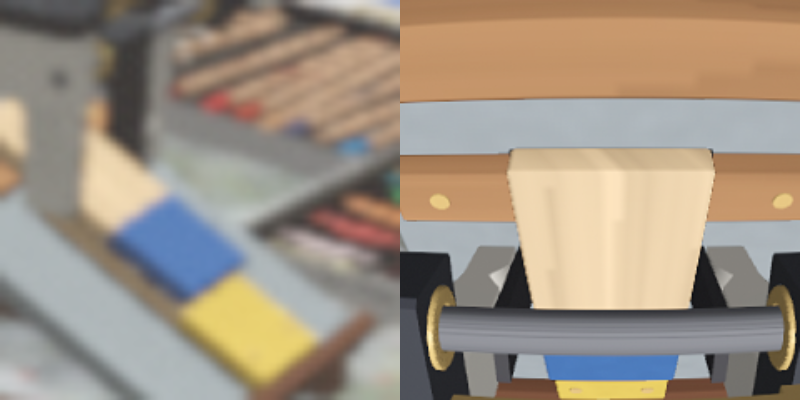

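Viewed up close, blue now lies along the yellow one with its lower edge at the band border (scene crop (185,290)). I'll measure its corners in the yellow frame.

```bash
cat >> h.py <<'E'
psi,a=.149,np.radians(28)
U=np.array([np.cos(a)*np.cos(psi),np.cos(a)*np.sin(psi),np.sin(a)]);V=np.array([-np.sin(psi),np.cos(psi),0]);N=np.cross(U,V)
O=np.array([.4562,-.150,.045])+.060*U-.010*N   # yellow frame origin
def local(f,px,zl):
    p=plane(f,px,N@O+zl,N)-O; return (np.c_[p@U,p@V]*1000).round(1)
def bands(f,col,box,zl):
    b=np.zeros(f["color"].shape[:2],np.uint8);x0,y0,x1,y1=box;b[y0:y1,x0:x1]=1
    h=cv2.cvtColor(f["color"],cv2.COLOR_BGR2HSV);H,S=h[...,0].astype(int),h[...,1]
    m={"yellow":(H>=19)&(H<35)&(S>125),"blue":(H>100)&(H<130)&(S>120),"red":((H<8)|(H>170))&(S>140)}[col].astype(np.uint8)*b
    c=big(m);r=cv2.minAreaRect(c); L=local(f,c,zl); q=cv2.minAreaRect(np.float32(L)); return len(c),"px",np.round(r[0],1),"ctr",np.round(q[0],1),np.round(q[1],1),round(q[2],1),"x",L[:,0].min(),L[:,0].max(),"y",L[:,1].min(),L[:,1].max()
E
python3 - <<'E'
from h import *;import pickle
S0=pickle.load(open("F0.pkl","rb"))["scene"];S=pickle.load(open("F6.pkl","rb"))["scene"];W=pickle.load(open("F6.pkl","rb"))["wrist"]
print("y before",bands(S0,"yellow",(335,165,390,215),.010))
print("y now",bands(S,"yellow",(335,165,390,215),.010))
print("blue",bands(S,"blue",(340,170,370,200),.020))
# bare end top edge in wrist: rows of crop 150..170 -> full
c=big(mask(W,"wood",(220,188,300,280)));print("bare end rows",c[:,1].min())
for z in(.015,.020,.025,.03): print(z,local(W,und(W,[[160+605*.6,100+168*.6],[160+605*.6,100+149*.6]]),z).tolist())
E
```

```text
y before (36, 'px', array([366.5, 199.9]), 'ctr', array([-41.8,  15.9]), array([40.6, 46.2]), 1.3, 'x', np.float64(-62.2), np.float64(-21.4), 'y', np.float64(-7.6), np.float64(39.1))
y now (36, 'px', array([366.6, 199.9]), 'ctr', array([-41. ,  14.8]), array([41.8, 52.1]), 3.9, 'x', np.float64(-62.2), np.float64(-19.0), 'y', np.float64(-10.2), np.float64(40.5))
blue (32, 'px', array([356.5, 187. ]), 'ctr', array([ 3.2, 12.6]), array([35.8, 44.7]), 0.6, 'x', np.float64(-14.8), np.float64(21.2), 'y', np.float64(-9.6), np.float64(35.0))
bare end rows 189
0.015 [[105.7, -116.7], [113.1, -112.2]]
0.02 [[110.3, -110.6], [117.3, -106.3]]
0.025 [[115.0, -104.5], [121.6, -100.5]]
0.03 [[119.6, -98.4], [125.9, -94.6]]
```

```bash
sed -i 's/O=np.array(\[.4562,-.150,.045\])/O=np.array([.4567,-.150,.0415])/' h.py; python3 - <<'E'
from h import *;import pickle
S=pickle.load(open("F6.pkl","rb"))["scene"];W=pickle.load(open("F6.pkl","rb"))["wrist"]
print("y now",bands(S,"yellow",(335,165,390,215),.010))
print("blue",bands(S,"blue",(340,170,370,200),.020))
h=cv2.cvtColor(W["color"],cv2.COLOR_BGR2HSV);print([(r,*map(int,h[r,283])) for r in range(184,208,2)])
for z in(.015,.020,.025): print(z,local(W,und(W,[[283,100+168*.6],[283,100+149*.6],[100+360*.6,333]]),z).tolist())
h=W["color"];print([(r,*map(int,h[r,283])) for r in range(310,340,2)])
print(local(W,und(W,[[283,328]]),.02))
t=np.array([.5542,-.1353,.0955])-O;print("tcp local",t@U,t@V,t@N)
E
```

```text
y now (36, 'px', array([366.6, 199.9]), 'ctr', array([-38.8,   9.5]), array([41.9, 52.3]), 3.9, 'x', np.float64(-60.1), np.float64(-16.8), 'y', np.float64(-15.6), np.float64(35.3))
blue (32, 'px', array([356.5, 187. ]), 'ctr', array([5.6, 7.2]), array([36. , 44.8]), 0.3, 'x', np.float64(-12.5), np.float64(23.6), 'y', np.float64(-15.1), np.float64(29.7))
[(184, 103, 16, 186), (186, 104, 18, 187), (188, 104, 17, 164), (190, 18, 81, 199), (192, 18, 77, 206), (194, 18, 74, 216), (196, 18, 72, 223), (198, 18, 71, 225), (200, 18, 71, 227), (202, 18, 66, 244), (204, 18, 64, 251), (206, 18, 63, 249)]
0.015 [[102.7, 1.3], [109.1, 1.2], [-33.3, -22.4]]
0.02 [[107.4, 1.2], [113.4, 1.2], [-21.7, -21.3]]
0.025 [[112.1, 1.2], [117.8, 1.1], [-10.1, -20.1]]
[(310, 148, 141, 140), (312, 134, 131, 132), (314, 189, 125, 81), (316, 192, 127, 79), (318, 189, 124, 78), (320, 187, 123, 77), (322, 190, 125, 79), (324, 189, 125, 78), (326, 190, 123, 77), (328, 156, 151, 166), (330, 102, 210, 235), (332, 102, 207, 233), (334, 102, 207, 233), (336, 101, 205, 231), (338, 106, 211, 236)]
[[-12.3   2.2]]
tcp local 0.05241178049913845 6.3318851337874e-05 0.01138837881595632
```

>>> {"api": "step_arm", "payload": {
  "rows": [
    [-0.001, 0, -0.001, 0, 0.045],
    [-0.001, 0, -0.002, 0, 0.045],
    [-0.001, 0, -0.002, 0, 0.045]
  ]
}}

```text
t: 12.1
eef_pos: [0.5542, -0.1353, 0.0947]
ee_rot: [3.141, -0.002, 0.15]
force: [-1.0, -0.6, 7.3]
width: 0.0519
gripper_force: 5.0
```

```bash
python3 - <<'E'
from station import arm
from h import *
s=arm.get_state();print(s["t"],s["eef_pos"],s["force"],s["moment"])
W=arm.grab_frame("wrist");v=cv2.cvtColor(W["color"],cv2.COLOR_BGR2HSV)
print([(r,int(v[r,283,2])) for r in range(184,210,2)]);h=W["color"];print([(r,*map(int,h[r,283])) for r in range(320,334,2)])
E
```

```text
12.1 [ 0.55418987 -0.1353374   0.09471949] [-0.95021458 -0.5743582   7.31311192] [0.00150833 0.06276083 0.0358491 ]
[(184, 186), (186, 186), (188, 191), (190, 204), (192, 204), (194, 214), (196, 222), (198, 224), (200, 227), (202, 238), (204, 252), (206, 250), (208, 249)]
[(320, 188, 123, 78), (322, 189, 124, 77), (324, 190, 125, 78), (326, 190, 125, 78), (328, 195, 121, 69), (330, 93, 206, 234), (332, 102, 207, 233)]
```

The force rose to 7 N, so blue is seated. I'll ease off and open.

>>> {"api": "step_arm", "payload": {
  "rows": [
    [0, 0, 0.0015, 0, 0.045],
    [0, 0, 0.0015, 0, 0.056],
    [0, 0, 0.0015, 0, 0.062],
    [0, 0, 0.0015, 0, 0.072],
    [0, 0, 0.0015, 0, 0.0876],
    [0, 0, 0.0015, 0, 0.0876],
    [0, 0, 0.0015, 0, 0.0876],
    [0, 0, 0.02, 0, 0.0876],
    [0, 0, 0.06, 0, 0.0876],
    [0, 0, 0.1, 0, 0.0876],
    [0, 0, 0.13, 0, 0.0876],
    [0, 0, 0.13, 0, 0.0876]
  ]
}}

```text
t: 13.35
eef_pos: [0.5556, -0.1356, 0.2287]
ee_rot: [3.14, -0.008, 0.15]
force: [-0.1, -0.3, -0.4]
width: 0.0877
gripper_force: 0.0
```

```bash
python3 - <<'E'
from station import arm
from h import *;import pickle
s=arm.get_state();print(s["t"],s["eef_pos"],s["q"].round(2))
F={n:arm.grab_frame(n) for n in("scene","wrist")};pickle.dump(F,open("F7.pkl","wb"));S,W=F["scene"],F["wrist"]
print("y",bands(S,"yellow",(335,165,390,215),.010));print("blue",bands(S,"blue",(335,165,375,205),.020))
cv2.imwrite("pics/w7.png",W["color"])
for c in("blue","yellow"):
    n,l,st,ce=cv2.connectedComponentsWithStats(mask(W,c)); print(c,[(st[i].tolist()) for i in range(1,n) if st[i,4]>200])
E
```

```text
13.35 [ 0.5555816  -0.13555697  0.22866176] [ 0.1   0.18 -0.22  0.   -1.15  1.62]
y (37, 'px', array([366.6, 199.8]), 'ctr', array([-39.5,   9.7]), array([48.6, 42.7]), 89.0, 'x', np.float64(-60.9), np.float64(-17.9), 'y', np.float64(-14.8), np.float64(34.0))
blue (30, 'px', array([356.8, 187.2]), 'ctr', array([4.5, 7.4]), array([34.7, 42.4]), 0.6, 'x', np.float64(-12.7), np.float64(22.0), 'y', np.float64(-13.9), np.float64(28.6))
blue [[260, 226, 53, 27, 1368]]
yellow []
```

>>> {"api": "step_arm", "payload": {
  "rows": [
    [-0.01, 0.03, 0, -0.05, 0.0876],
    [-0.02, 0.07, 0, -0.12, 0.0876],
    [-0.03, 0.11, 0, -0.18, 0.0876],
    [-0.045, 0.15, 0, -0.25, 0.0876],
    [-0.055, 0.19, 0, -0.32, 0.0876],
    [-0.065, 0.23, 0, -0.38, 0.0876],
    [-0.078, 0.26, -0.02, -0.44, 0.0876],
    [-0.078, 0.28, -0.06, -0.456, 0.0876],
    [-0.078, 0.2845, -0.1, -0.456, 0.0876],
    [-0.078, 0.2845, -0.14, -0.456, 0.0876],
    [-0.078, 0.2845, -0.17, -0.456, 0.0876],
    [-0.078, 0.2845, -0.17, -0.456, 0.0876],
    [-0.078, 0.2845, -0.17, -0.456, 0.0876]
  ]
}}

```text
t: 14.75
eef_pos: [0.4748, 0.1488, 0.0532]
ee_rot: [3.139, 0.001, -0.307]
force: [1.0, 1.5, 1.2]
width: 0.0878
gripper_force: 0.0
```

```bash
python3 - <<'E'
from station import arm
from h import *
s=arm.get_state();print(s["t"],s["eef_pos"],s["ee_rot"])
T=arm.grab_frame("top")
b=(330,150,420,235);print("blue top view",bands(T,"blue",b,.020));print("yellow",bands(T,"yellow",b,.010))
E
```

```text
14.75 [0.47476529 0.14876236 0.05315063] [ 3.13918434e+00  1.19049169e-03 -3.06518431e-01]
blue top view (56, 'px', array([386.6, 201.9]), 'ctr', array([4.8, 0.6]), array([38.6, 51.7]), 0.5, 'x', np.float64(-14.5), np.float64(24.2), 'y', np.float64(-25.1), np.float64(26.6))
yellow (56, 'px', array([385.5, 215.2]), 'ctr', array([-42.3,  -1.2]), array([53.7, 41.1]), 87.9, 'x', np.float64(-62.5), np.float64(-20.8), 'y', np.float64(-27.5), np.float64(26.1))
```

Blue lies well: its edge is about -14 mm along and about 1 mm off the middle line. Next I'll grip red.

>>> {"api": "step_arm", "payload": {
  "rows": [
    [0, 0, -0.03, 0, 0.0876],
    [0, 0, -0.045, 0, 0.0876],
    [0, 0, -0.051, 0, 0.0876],
    [0, 0, -0.051, 0, 0.0876],
    [0, 0, -0.051, 0, 0.045],
    [0, 0, -0.051, 0, 0.045],
    [0, 0, -0.051, 0, 0.045],
    [0, 0, -0.051, 0, 0.045],
    [0, 0, -0.051, 0, 0.045],
    [0, 0, -0.051, 0, 0.045],
    [0, 0, -0.051, 0, 0.045],
    [0, 0, -0.051, 0, 0.045]
  ],
  "newtons": 6
}}

```text
t: 16.0
eef_pos: [0.4752, 0.1493, 0.0028]
ee_rot: [-3.142, -0.0, -0.307]
force: [-1.2, -0.6, 5.5]
width: 0.0518
gripper_force: 6.0
```

>>> {"api": "step_arm", "payload": {
  "rows": [
    [0, 0, 0.01, 0, 0.045],
    [0, 0, 0.03, 0, 0.045],
    [0, -0.005, 0.06, 0, 0.045],
    [0.005, -0.015, 0.09, 0.02, 0.045],
    [0.01, -0.03, 0.125, 0.06, 0.045],
    [0.02, -0.05, 0.16, 0.1, 0.045],
    [0.03, -0.075, 0.185, 0.15, 0.045],
    [0.04, -0.1, 0.202, 0.2, 0.045],
    [0.055, -0.13, 0.202, 0.25, 0.045],
    [0.07, -0.16, 0.202, 0.3, 0.045],
    [0.085, -0.19, 0.202, 0.35, 0.045],
    [0.1, -0.22, 0.202, 0.4, 0.045],
    [0.11, -0.25, 0.202, 0.44, 0.045],
    [0.113, -0.27, 0.202, 0.456, 0.045],
    [0.113, -0.279, 0.202, 0.456, 0.045],
    [0.113, -0.279, 0.202, 0.456, 0.045],
    [0.113, -0.279, 0.202, 0.456, 0.045],
    [0.113, -0.279, 0.202, 0.456, 0.045]
  ]
}}

```text
t: 17.8
eef_pos: [0.588, -0.1288, 0.2048]
ee_rot: [-3.141, -0.0, 0.15]
force: [-0.3, 0.4, 0.2]
width: 0.052
gripper_force: 6.0
```

```bash
python3 - <<'E'
from station import arm
from h import *;import pickle
s=arm.get_state();print(s["t"],s["eef_pos"],s["ee_rot"],s["q"].round(2),s["force"],s["width"])
W=arm.grab_frame("wrist");pickle.dump(W,open("W8.pkl","wb"))
v=cv2.cvtColor(W["color"],cv2.COLOR_BGR2HSV)
c=[(r,*map(int,v[r,282])) for r in range(164,184)];print(c[::2])
t=s["eef_pos"];u=np.array([np.cos(.149),np.sin(.149)])
for r in(172,173.5,175):
    p=plane(W,und(W,[[282,r]]),t[2]+.0078)[0];d=p[:2]-t[:2];print(r,"ahead",d@u,"left",d@[-u[1],u[0]])
E
```

```text
17.8 [ 0.58800092 -0.12881506  0.20483444] [-3.14140875e+00 -3.38094809e-04  1.49920017e-01] [ 0.11  0.25 -0.19 -0.   -1.13  1.61] [-0.29344606  0.43241683  0.18448153] 0.05200637228800349
[(164, 14, 118, 195), (166, 14, 117, 198), (168, 14, 117, 200), (170, 16, 93, 143), (172, 18, 79, 199), (174, 18, 65, 246), (176, 18, 65, 245), (178, 18, 65, 245), (180, 18, 65, 245), (182, 18, 65, 245)]
172 ahead 0.05156651310422677 left 0.0018781179561412026
173.5 ahead 0.05085043357646289 left 0.0018797862071730845
175 ahead 0.05013313373056931 left 0.0018814855795761577
```

Red sits in the grip just as blue did. I'll lower it the same way.

>>> {"api": "step_arm", "payload": {
  "rows": [
    [0, -0.001, -0.02, 0, 0.045],
    [0, -0.001, -0.04, 0, 0.045],
    [0, -0.001, -0.047, 0, 0.045],
    [0, -0.001, -0.05, 0, 0.045],
    [0, -0.001, -0.053, 0, 0.045],
    [0, -0.001, -0.056, 0, 0.045],
    [0, -0.001, -0.059, 0, 0.045],
    [0, -0.001, -0.062, 0, 0.045],
    [0, -0.001, -0.065, 0, 0.045],
    [0, -0.001, -0.068, 0, 0.045]
  ],
  "newtons": 5
}}

```text
t: 18.85
eef_pos: [0.5885, -0.1308, 0.1366]
ee_rot: [3.141, -0.001, 0.149]
force: [0.0, 1.2, 1.0]
width: 0.0518
gripper_force: 5.0
```

>>> {"api": "step_arm", "payload": {
  "rows": [
    [0, 0, -0.003, 0, 0.045],
    [0, 0, -0.006, 0, 0.045],
    [0, 0, -0.008, 0, 0.045],
    [0, 0, -0.01, 0, 0.045],
    [0, 0, -0.011, 0, 0.045],
    [0, 0, -0.011, 0, 0.045]
  ]
}}

```text
t: 19.45
eef_pos: [0.5882, -0.1308, 0.1261]
ee_rot: [3.141, -0.0, 0.149]
force: [-0.6, 1.5, 5.7]
width: 0.0523
gripper_force: 5.0
```

```bash
python3 - <<'E'
from station import arm
from h import *
s=arm.get_state();print(s["t"],s["eef_pos"],s["force"])
S=arm.grab_frame("scene")
print("y",bands(S,"yellow",(335,165,390,215),.010));print("blue",bands(S,"blue",(335,165,375,205),.020));print("red",bands(S,"red",(325,150,365,195),.030))
E
```

```text
19.45 [ 0.58819471 -0.13079954  0.1261459 ] [-0.5892309   1.49110798  5.68973953]
y (37, 'px', array([366.4, 199.7]), 'ctr', array([-39.5,  10.1]), array([49.3, 42.7]), 89.0, 'x', np.float64(-60.7), np.float64(-17.9), 'y', np.float64(-14.8), np.float64(34.7))
blue (32, 'px', array([356.5, 187. ]), 'ctr', array([4.9, 7.6]), array([44.5, 35. ]), 89.2, 'x', np.float64(-12.7), np.float64(22.6), 'y', np.float64(-14.6), np.float64(30.0))
red (34, 'px', array([345.7, 174.3]), 'ctr', array([50.9,  8.4]), array([39.2, 49.3]), 2.2, 'x', np.float64(31.3), np.float64(70.9), 'y', np.float64(-16.8), np.float64(32.9))
```

```bash
python3 - <<'E'
from station import arm
from h import *
F={n:arm.grab_frame(n) for n in("scene","wrist")}
print(arm.get_state()["force"])
cv2.imwrite("pics/m9.png",np.hstack([cv2.resize(F["scene"]["color"][145:215,320:390],(400,400),interpolation=cv2.INTER_CUBIC),cv2.resize(F["wrist"]["color"][100:340,160:400],(400,400))]))
E
```

```text
[-1.35959996  0.48009964  4.6809509 ]
```

View pics/m9.png

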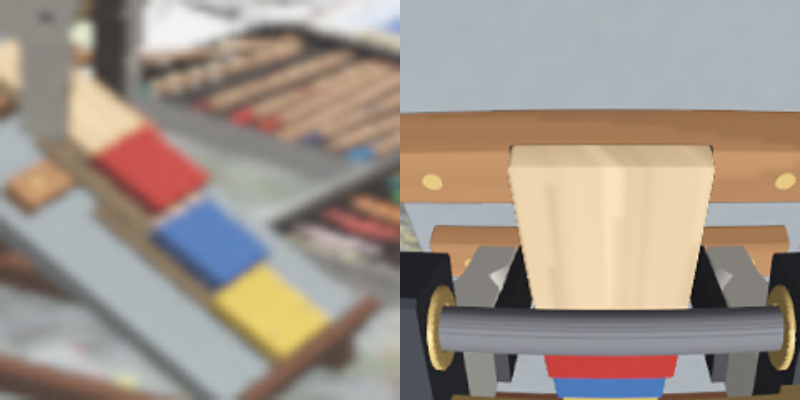

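Red (155,168 in the scene crop) is nearly flat on blue. A thin sliver of bare wood shows above the blue band, so red is about 3 mm too far uphill. I'll unload it slightly and ease it downhill.

>>> {"api": "step_arm", "payload": {
  "rows": [
    [0, 0, 0.001, 0, 0.045],
    [-0.001, 0, 0.0007, 0, 0.045],
    [-0.002, 0, 0.0002, 0, 0.045],
    [-0.003, 0, -0.0005, 0, 0.045],
    [-0.003, 0, -0.001, 0, 0.045],
    [-0.003, 0, -0.0016, 0, 0.045],
    [-0.003, 0, -0.0016, 0, 0.045]
  ]
}}

```text
t: 20.3
eef_pos: [0.5848, -0.1308, 0.1244]
ee_rot: [3.142, 0.0, 0.149]
force: [-2.7, 1.3, 4.3]
width: 0.0519
gripper_force: 5.0
```

```bash
python3 - <<'E'
from station import arm
from h import *
s=arm.get_state();print(s["t"],s["eef_pos"],s["force"])
S=arm.grab_frame("scene")
print("blue",bands(S,"blue",(335,165,375,205),.020));print("red",bands(S,"red",(325,150,365,195),.030))
h=arm.grab_frame("wrist")["color"];print([(r,*map(int,h[r,283])) for r in (*range(184,206,3),*range(318,336,2))])
E
```

```text
20.3 [ 0.58482221 -0.13075668  0.12437455] [-2.73253131  1.32831832  4.25925222]
blue (33, 'px', array([356.8, 187.2]), 'ctr', array([4.1, 7.7]), array([37.2, 43.2]), 0.3, 'x', np.float64(-14.4), np.float64(22.8), 'y', np.float64(-13.9), np.float64(29.3))
red (36, 'px', array([346.5, 175. ]), 'ctr', array([47.6,  8.6]), array([39. , 48.8]), 0.9, 'x', np.float64(28.1), np.float64(67.1), 'y', np.float64(-16.0), np.float64(33.3))
[(184, 100, 142, 190), (187, 122, 153, 177), (190, 143, 180, 204), (193, 156, 194, 218), (196, 160, 198, 224), (199, 168, 206, 231), (202, 187, 225, 249), (205, 186, 223, 248), (318, 64, 68, 201), (320, 64, 68, 202), (322, 65, 68, 202), (324, 64, 68, 203), (326, 82, 73, 198), (328, 194, 127, 72), (330, 186, 121, 75), (332, 187, 122, 76), (334, 188, 124, 78)]
```

>>> {"api": "step_arm", "payload": {
  "rows": [
    [0, 0, 0, 0, 0.045],
    [0, 0, 0, 0, 0.056],
    [0, 0, 0, 0, 0.062],
    [0, 0, 0, 0, 0.072],
    [0, 0, 0, 0, 0.0876],
    [0, 0, 0, 0, 0.0876],
    [0, 0, 0, 0, 0.0876],
    [0, 0, 0.02, 0, 0.0876],
    [0, 0, 0.06, 0, 0.0876],
    [0, 0, 0.1, 0, 0.0876],
    [-0.02, 0, 0.13, 0, 0.0876],
    [-0.06, 0.04, 0.13, 0, 0.0876],
    [-0.1, 0.08, 0.13, 0, 0.0876],
    [-0.1, 0.12, 0.13, 0, 0.0876],
    [-0.1, 0.16, 0.13, 0, 0.0876],
    [-0.1, 0.2, 0.13, 0, 0.0876],
    [-0.1, 0.2, 0.13, 0, 0.0876],
    [-0.1, 0.2, 0.13, 0, 0.0876]
  ]
}}

```text
t: 22.2
eef_pos: [0.485, 0.0701, 0.254]
ee_rot: [-3.142, 0.0, 0.151]
force: [0.1, -0.8, -0.6]
width: 0.0877
gripper_force: 0.0
```

```bash
python3 - <<'E'
from station import arm
from h import *
s=arm.get_state();print(s["t"],s["eef_pos"],s["width"])
for n,b in(("scene",[(335,165,390,215),(335,165,375,205),(325,150,365,195)]),("top",[(330,150,420,235)]*3)):
    f=arm.grab_frame(n);cv2.imwrite(f"pics/end_{n}.png",f["color"])
    for c,bb,z in zip(("yellow","blue","red"),b,(.01,.02,.03)): print(n,c,bands(f,c,bb,z)[3:])
    m=mask(f,"wood",(330,140,420,235) if n=="top" else (300,140,370,190)); 
# whole red panel, top view
m=bands
h=cv2.cvtColor(f["color"],cv2.COLOR_BGR2HSV);w=((h[...,0]<30)&(h[...,0]>20)&(h[...,1]>60)&(h[...,1]<130)&(h[...,2]>200)).astype(np.uint8);w[:, :365]=0;w[:,405:]=0;w[:130]=0;w[192:]=0
L=local(f,big(w),.03);print("red bare",np.round(cv2.minAreaRect(np.float32(L))[0],1),L.min(0),L.max(0))
E
```

```text
22.2 [0.48495794 0.07009601 0.25398446] 0.08773895530252207
scene yellow ('ctr', array([-39.9,   9.7]), array([50. , 41.9]), 89.1, 'x', np.float64(-60.7), np.float64(-18.9), 'y', np.float64(-15.6), np.float64(34.7))
scene blue ('ctr', array([4.1, 7.6]), array([43.3, 37.3]), 86.0, 'x', np.float64(-14.4), np.float64(23.5), 'y', np.float64(-13.1), np.float64(30.0))
scene red ('ctr', array([47.1,  8.5]), array([37.9, 46.7]), 0.4, 'x', np.float64(28.1), np.float64(66.2), 'y', np.float64(-14.9), np.float64(31.7))
top yellow ('ctr', array([161.9,  95.8]), array([2.7, 5.9]), 85.9, 'x', np.float64(158.9), np.float64(165.0), 'y', np.float64(94.5), np.float64(97.4))Traceback (most recent call last):
  File "<stdin>", line 6, in <module>
  File "h.py", line 50, in bands
    c=big(m);r=cv2.minAreaRect(c); L=local(f,c,zl); q=cv2.minAreaRect(np.float32(L)); return len(c),"px",np.round(r[0],1),"ctr",np.round(q[0],1),np.round(q[1],1),round(q[2],1),"x",L[:,0].min(),L[:,0].max(),"y",L[:,1].min(),L[:,1].max()
  File "h.py", line 24, in big
    c,_=cv2.findContours(m,cv2.RETR_EXTERNAL,cv2.CHAIN_APPROX_NONE); return max(c,key=cv2.contourArea).reshape(-1,2)
                                                                            ~~~^^^^^^^^^^^^^^^^^^^^^^^
ValueError: max() iterable argument is empty
```

>>> {"api": "step_arm", "payload": {
  "rows": [
    [0, 0.04, 0, 0, 0.0876],
    [0, 0.08, 0, 0, 0.0876],
    [0, 0.12, 0, 0, 0.0876],
    [0, 0.16, 0, 0, 0.0876],
    [0, 0.19, 0, 0, 0.0876],
    [0, 0.19, 0, 0, 0.0876]
  ]
}}

```text
t: 22.9
eef_pos: [0.4857, 0.261, 0.2533]
ee_rot: [3.141, 0.0, 0.15]
force: [0.8, 0.0, -0.7]
width: 0.0877
gripper_force: 0.0
```

```bash
python3 - <<'E'
from station import arm
from h import *
f=arm.grab_frame("top");cv2.imwrite("pics/end_top.png",f["color"])
for c,z in(("yellow",.01),("blue",.02),("red",.03)): print(c,bands(f,c,(355,150,412,235),z)[3:])
h=cv2.cvtColor(f["color"],cv2.COLOR_BGR2HSV).astype(int);w=((h[...,0]<30)&(h[...,0]>20)&(h[...,1]>60)&(h[...,1]<130)&(h[...,2]>200)).astype(np.uint8);w[:, :365]=0;w[:,412:]=0;w[:125]=0;w[192:]=0
L=local(f,big(w),.03);print("red bare",np.round(cv2.minAreaRect(np.float32(L))[0],1),L.min(0),L.max(0))
E
```

```text
yellow ('ctr', array([-43.9,  -1.1]), array([53.6, 37.9]), 88.1, 'x', np.float64(-62.5), np.float64(-24.0), 'y', np.float64(-27.5), np.float64(26.1))
blue ('ctr', array([2.9, 1.1]), array([51.8, 38.1]), 89.0, 'x', np.float64(-16.1), np.float64(22.4), 'y', np.float64(-25.0), np.float64(26.7))
red ('ctr', array([47.5,  0.8]), array([51. , 41.5]), 89.1, 'x', np.float64(26.6), np.float64(68.0), 'y', np.float64(-25.0), np.float64(26.6))
red bare [ 1.083e+02 -1.000e-01] [ 71.1 -23.5] [145.6  22.9]
```

```bash
python3 -c "
from station import arm
print(arm.job_done())"
```

```text
the job is handed in; nothing more can be done
None
```

I laid the blue panel over the yellow one and the red over the blue. In the last top view their lower edges measured within about 3 mm of the band borders and within about 2 mm of line. The job is handed in at about 23 s, but the hand-in reported no verdict.

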